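# Hold a slide carrier flush on the tilted viewing stage

## Robot

A 6-joint arm with a two-finger parallel gripper is mounted at the origin on a cart in front of the work surface, level with it; the furniture and walls round the work are solid. World frame = base frame: x ahead of the robot, y to its left, z up, the work surface at z = 0. Lengths are in m, angles in rad, forces in N, time in s.
With the tool pointing down it reaches from about 0.375 to 0.9 m from the base axis. Payload 3.1 kg.
Tool frame: the origin (TCP) lies midway between the tips of the shut fingers; the grasp point (between the pads) lies 19 mm behind it; z points along the fingers, y is the line along which they close (so a half turn about z gives the same grasp; the last joint's range is limited). The gripper opens to 85 mm and grips with 20 to 120 N. Pads are 22 mm wide; open, the fingers measure 114 mm over their backs; the gripper's body (76 mm by 85 mm) begins 54 mm behind the grasp point. The pads swing forward as they close: fully open they stand 13 mm farther back than shut.
Start: joints at [-1.468, 0.527, 1.433, -0, 1.181, -0.178], TCP at [0.174, -0.6, 0.231] pointing down, gripper open.
Joint ranges: [-3.08, 3.08], [-0.75, 2.2], [0.22, 2.44], [-1.43, 4.57], [0, 2.65], [-2.85, 2.85]. Speed limits (rad/s): [2.79, 2.79, 3.14, 3.14, 3.14, 3.14].

## Interface

Orientations are given as a unit quaternion [x, y, z, w].
In Python, from station import manip gives the robot as it stands.
- The arm moves only by the tool step_arm, never from a script. Its argument "targets" is text: rows parted by semicolons, each of 4 numbers parted by spaces: the shift along the tool's x, y, z in mm, then the turn about the tool's z in degrees. A call has 1 to 12 rows; each row is the pose to reach, as a shift and turn from the pose commanded when the call began, along the tool's axes at that moment; what a row does not reach only later rows make up. A row lasts 1/10 s, in which the tool goes at most 50 mm and 8.59 degrees, less where a joint would pass 70% of its speed; a pose out of reach is approached as far as the arm can. A call with a gripper value outside its range is refused whole. "gripper" is the closure, from 0 (fully open) to 1 (shut), set as the call begins (left out, the last holds). The fingers move at their own pace and stop on an object; "squeeze" is the grip in N (left out, the last holds). Time passes only in rows, so rows that repeat a pose let the fingers close. It gives the time, the measured TCP pose, the force, the opening and the grip force at its end, in the units of the state.
- manip.sense(): the state, without advancing time (a new reading comes with each control period).
- manip.snapshot(name): name is "scene" or "top" or "wrist"; returns the picture (480x640x3 uint8, red, green, blue); there is no depth.
- manip.get_calibration(name): a dict with "fov_y" (degrees; the focal length in pixels is half the picture's height over the tangent of half this angle, whatever the lens; pixels are square), "cx", "cy" (the principal point, pixels), "extrinsics" (4x4, takes a point from camera to world coordinates); the wrist camera has in their place "tool_from_camera" (4x4, takes a point from camera to tool coordinates, whose origin is the TCP and whose axes are the flange's). Camera axes: x right, y down, z forward; pixel columns grow to the right and rows downward; lengths in m; the calibration is good to about 2 mm. The wrist camera is an equidistant fisheye: a pixel r from the principal point sees the ray r / f radians off the axis. A picture is of the moment at which its call begins: read the wrist's pose just before it. get_calibration takes no time and is no camera call.
- manip.sign_off(): hands the job in; it is judged then, once.
Trained networks look in the newest picture that a camera, given by its name, has taken for a name from the list of things; names that differ only in an ending like _2 or _b are one class to them, and where a whole thing is asked for, a point or a joint stands for the part that bears it (a point fixed in the world has none). Each returns a list of dicts, best first, with "p" (0 to 1); they miss things now and then, are a little off and sometimes report something else, mostly with a low value. They report only what shows in the picture. A call takes as long as a camera call.
- manip.recognise(camera, query): "position" ([column, row] in pixels, amid what is visible of it).
- manip.masks_of(camera, query): "pixels" (480x640 bool, what is visible of it) and "position" ([column, row] in pixels, amid what is visible of it).
- manip.mark_of(camera, query): "position" ([column, row] in pixels: a listed point, or the origin of a listed thing).
The state is a dict: "t": time; "q": joint angles; "qd": joint speeds; "tau": joint torques, N m; "tcp_pos": TCP position; "tool_rot": TCP orientation; "force": force on the tool from outside, world axes, zero at the start; "ft_torque": the same for the moment, N m; "finger_gap": opening from 0.0 (shut) to 1.0 (fully open); "gripper_force": force on a finger pad.
Only numpy, scipy, OpenCV 4.12 (cv2) and the standard library are available. Lean on these libraries where they do the work, as an engineer would, in place of code of your own. Each camera call takes 0.05 s, during which the arm holds its last target. There are 200 camera calls.

## Task

Slide the tall slide carrier straight up out of the slotted rack by its top edge, then tilt it to match the sloped face of the viewing stage and hold it flush against that face with light pressure: centred side to side, its lower edge level with the lower edge of the face. Finish while still holding it there, do not let go. Leave the short carriers in the rack, do not change the slope of the stage, and do not disturb the other things on the bench.

Things in the scene. Friction and masses are not known exactly. Their poses are not given: they have to be found in the camera images.
- tall_carrier: Tall slide carrier: flat white plate 120 mm tall, 70 wide, 8 thick, two glass slides set flush in it, about 80 g, upright in one rack slot. Origin: centre of its lower edge, mid thickness; z up its height, y along its width, x its thickness; both faces alike. In the rack its top is 126 mm above the bench. Grip the ribbed top 30 mm (neighbours end 81 mm above the bench).
- rack: Fixed grey slotted rack, 120 (x) x 89 (y) x 46 (z) mm; origin: centre of its underside. Four upright slots at x = -45, -15, +15, +45 mm: pairs of vertical grooves 10 mm wide (x) in the side walls, 73 mm across (y), floor 6 mm above the bench. A carrier stands in a slot, thickness along the rack's x, leaves straight up and is clear once its lower edge is over 46 mm above the bench.
- short_carrier_a: A short slide carrier like the tall one but 75 mm tall, in another slot of the rack; origin at the centre of its lower edge. Stays in the rack.
- short_carrier_b: The second short slide carrier, 75 mm tall, in another slot; origin at the centre of its lower edge. Stays in the rack.
- stage: Viewing stage, fixed: grey base plate 12 mm high, x = -17.5 to +97.5 mm, 130 mm wide (y), carrying a tilting panel between two cheeks at y = -58 and +58 mm (55 mm high, reaching 3 mm in front of the hinge line). Origin on the underside, 40 mm straight below the panel's hinge line. The panel's face looks to the stage's -x and upward.
- stage_panel (a joint): Lean of the panel back from upright, rad: 0 is a vertical face, at 0.5 its top has swung 0.5 rad toward the stage's +x. Set between 0.2 and 0.5 at the start; the hinge is stiff (about 6 N m) and must stay as it is.
- face_low (a point): Middle of the lower edge of the panel's flat rigid face, on the hinge line, 40 mm above the bench. z runs up the sloped face, y along its width, x into the panel. The face is 100 mm wide (y) and 70 high (z = 0 to 70 mm), nothing in front of or above it. A flush carrier has its mid thickness at x = -4 mm and stands 50 mm out beyond the face's upper edge.
- face_top (a point): Middle of the upper edge of the panel's face, 70 mm up the slope from face_low; same axes.
- timer: White digital timer, 56 x 70 x 20 mm, lying between rack and stage near the bench's front edge; origin at the centre of its underside. Bystander.
- coplin_jar: Staining jar with lid, 50 x 60 x 106 mm, behind the rack; origin at the centre of its underside. Bystander.
- stain_bottle: Square bottle with white cap, 42 x 42 x 104 mm, behind, beside the staining jar; origin at the centre of its underside. Bystander.
- slide_box: Closed flat slide box, 99 x 168 x 36 mm, right of the stage; origin at the centre of its underside. Bystander.
- notepad: Notepad, 128 x 90 x 9 mm, far right on the bench; origin at the centre of its underside. Bystander.
- cover_glass_box: Small upright box, 46 x 50 x 58 mm, left of the rack; origin at the centre of its underside. Bystander.

How it is judged:
By the outcome, as a careful person would: the job done as asked, in the order asked, and still so for the second after the job is handed in, while the arm keeps its last pose, push and grip.
It also fails if it takes over 54 s, if anything falls off the work surface, if the arm or the gripper's body presses on something with over 40 N, if the wrist force passes 120 N, or if a joint passes its speed limit or range.

## Working session

There is one attempt and no reset: what is moved stays moved. The work goes in short steps, Python scripts to look and compute and a tool call to move; the robot and the scene stay as the last step left them, time stands still between calls to the robot, and variables do not carry over. Pictures are saved under pics/ and viewed, at most 10 in all, crops included, and the job is handed in when it is done.

Besides the shell and the picture viewer there is one more tool, called after "Request:" as name(argument=value, ...), one argument or row to a line, values as JSON. step_arm: Moves the arm, as the interface text tells. Its arguments: {"type":"object","properties":{"targets":{"type":"string"},"gripper":{"type":"number"},"squeeze":{"type":"number"}},"required":["targets"]}

```bash
mkdir -p pics; ls; cat > h.py <<'E'
import numpy as np, cv2
from station import manip
from scipy.spatial.transform import Rotation as R
def snap(c,f=None):
    s=manip.sense(); im=manip.snapshot(c)
    if f: cv2.imwrite('pics/'+f,im[:,:,::-1])
    return s,im
def ray(c,px,s=None):
    k=manip.get_calibration(c); f=240/np.tan(np.radians(k['fov_y'])/2)
    d=np.array([px[0]-k['cx'],px[1]-k['cy']])/f
    if c=='wrist':
        r=np.linalg.norm(d); v=np.r_[d/r*np.sin(r),np.cos(r)]
        T=np.eye(4);T[:3,:3]=R.from_quat(s['tool_rot']).as_matrix();T[:3,3]=s['tcp_pos'];T=T@np.array(k['tool_from_camera'])
    else: v=np.r_[d,1]; T=np.array(k['extrinsics'])
    v=T[:3,:3]@v; return T[:3,3],v/np.linalg.norm(v)
def atz(c,px,z,s=None):
    o,v=ray(c,px,s); return o+v*(z-o[2])/v[2]
def proj(c,p,s=None):
    k=manip.get_calibration(c); f=240/np.tan(np.radians(k['fov_y'])/2)
    if c=='wrist':
        T=np.eye(4);T[:3,:3]=R.from_quat(s['tool_rot']).as_matrix();T[:3,3]=s['tcp_pos'];T=T@np.array(k['tool_from_camera'])
    else: T=np.array(k['extrinsics'])
    p=np.linalg.inv(T)@np.r_[p,1]; 
    if c=='wrist':
        r=np.hypot(p[0],p[1]);a=np.arctan2(r,p[2]); uv=p[:2]/r*a
    else: uv=p[:2]/p[2]
    return uv*f+[k['cx'],k['cy']]
def tri(rays):
    A=0;b=0
    for o,v in rays:
        P=np.eye(3)-np.outer(v,v);A=A+P;b=b+P@o
    return np.linalg.solve(A,b)
E
python3 - <<'E'
from h import *
for c in ['scene','top']:
    snap(c,c+'0.png')
    k=manip.get_calibration(c);print(c,k['fov_y'],np.round(k['extrinsics'],3).tolist())
    for q in ['tall_carrier','rack','short_carrier_a','stage','face_low','face_top','timer','coplin_jar','stain_bottle','slide_box','cover_glass_box']:
        print(c,q,[(np.round(d['position'],1).tolist(),round(d['p'],2)) for d in manip.mark_of(c,q)[:3]])
print(manip.sense()); print(np.round(manip.get_calibration('wrist')['tool_from_camera'],3))
E
```

```text
pics
scene 42.33982741968071 [[-0.657, -0.528, 0.538, -0.315], [-0.754, 0.466, -0.463, 0.652], [-0.006, -0.71, -0.704, 1.295], [0.0, 0.0, 0.0, 1.0]]
scene tall_carrier [([237.7, 325.2], 0.85), ([225.3, 345.1], 0.54)]
scene rack [([228.2, 342.7], 0.94)]
scene short_carrier_a [([236.8, 337.1], 0.8), ([226.4, 343.5], 0.78)]
scene stage [([343.8, 260.4], 0.84)]
scene face_low [([346.0, 255.6], 0.77)]
scene face_top [([351.6, 231.9], 0.87), ([233.6, 335.4], 0.18), ([173.4, 357.0], 0.16)]
scene timer [([314.6, 309.2], 0.48)]
scene coplin_jar [([231.3, 282.5], 0.94)]
scene stain_bottle [([255.6, 271.7], 0.66)]
scene slide_box []
scene cover_glass_box [([173.3, 355.8], 0.96)]
top 45.73054726508475 [[0.19, -0.848, 0.495, -0.264], [-0.982, -0.168, 0.089, -0.289], [0.008, -0.502, -0.865, 1.557], [0.0, 0.0, 0.0, 1.0]]
top tall_carrier [([220.9, 245.0], 0.59)]
top rack [([206.8, 252.0], 0.73)]
top short_carrier_a [([214.6, 254.9], 0.66), ([203.2, 248.6], 0.44)]
top stage []
top face_low []
top face_top []
top timer []
top coplin_jar [([257.4, 213.4], 0.6)]
top stain_bottle [([212.2, 252.9], 0.64)
[... 216 characters left out ...]
39068e+00, -1.78479408e-01]), 'qd': array([-0.00071047, -0.00055498,  0.0010467 ,  0.00013467,  0.00019559,
       -0.00015102]), 'tau': array([ 3.16831711e-04, -4.42332673e+01, -1.78421438e+01, -3.63024974e-04,
        8.10111051e-04,  8.85659546e-06]), 'tcp_pos': array([ 0.17383097, -0.60032806,  0.23131056]), 'tool_rot': array([ 9.90090536e-01,  1.40430517e-01, -6.89826320e-06,  5.20724797e-06]), 'force': array([-0.49694165,  0.51416162, -0.09963147]), 'ft_torque': array([ 0.03254423,  0.05571442, -0.04046876]), 'gripper_force': 0.0, 'finger_gap': 0.999565681873633}
[[ 0.    -0.955 -0.297  0.076]
 [ 1.     0.001 -0.     0.001]
 [ 0.001 -0.297  0.955 -0.141]
 [ 0.     0.     0.     1.   ]]
```

View pictures.

View pics/scene0.png

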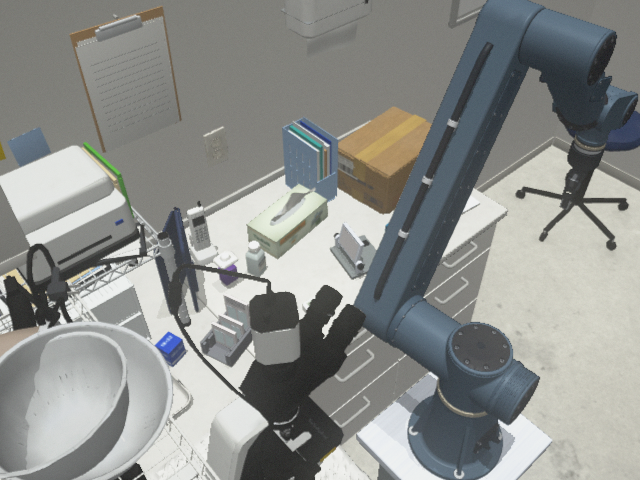

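View pics/top0.png

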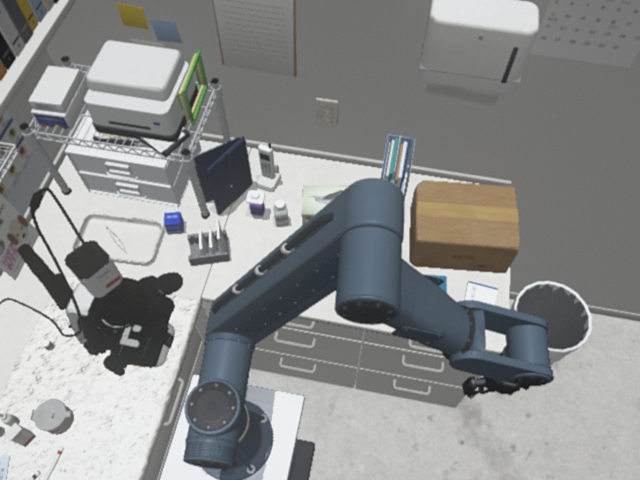

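```bash
python3 - <<'E'
from h import *
S={'rack':(228.2,342.7),'coplin':(231.3,282.5),'box':(173.3,355.8)}
for k,z in S.items(): print(k,atz('scene',z,0))
for k,z in {'rack':(206.8,252),'coplin':(257.4,213.4),'box':(172.5,226)}.items(): print('top',k,atz('top',z,0))
print('tall s',atz('scene',(237.7,325.2),.006),'t',atz('top',(220.9,245),.006))
print('stage s',atz('scene',(343.8,260.4),0)); print('low',atz('scene',(346,255.6),.04)); print('top .105',atz('scene',(351.6,231.9),.106))
E
```

```text
rack [ 5.39606078e-01  2.34588734e-01 -2.22044605e-16]
coplin [0.69917436 0.11301869 0.        ]
box [0.59724928 0.359598   0.        ]
top rack [0.53522211 0.2360493  0.        ]
top coplin [0.70698068 0.11651512 0.        ]
top box [0.60655234 0.37264058 0.        ]
tall s [0.5643835  0.18682836 0.006     ] t [0.56515588 0.19794046 0.006     ]
stage s [ 0.55555673 -0.17530231  0.        ]
low [ 0.53803454 -0.16659506  0.04      ]
top .105 [ 0.54851936 -0.19519799  0.106     ]
```

The scene picture shows the rack near (228,335) with the white tall carrier at (238,310), stage at (350,248), and a dark microscope in front at (280,350). The top picture shows three carriers at (198..220, 238); the rightmost (220,232) looks tallest. The arm hides the stage.

The tool can't tilt, so I'll grip the carrier across its 70 mm width and let it pivot in the pads. First I'll look at the stage from close by.

Request:
step_arm(
  targets="0 0 -50 0;0 0 -100 0;405 -300 -100 0;405 -300 -100 0;405 -300 -100 0;405 -300 -100 0;405 -300 -100 0;405 -300 -100 0;405 -300 -100 0;405 -300 -100 0;405 -300 -100 0;405 -300 -100 0",
)

```text
t: 2.4
tcp_pos: [0.4779, -0.2009, 0.3316]
tool_rot: [0.99, 0.14, 0.0, 0.0]
force: [0.6, -0.4, 1.2]
finger_gap: 0.997
gripper_force: 0.0
```

Request:
step_arm(
  targets="0 0 0 0;0 0 0 0;0 0 0 0",
)

```text
t: 2.7
tcp_pos: [0.4765, -0.2035, 0.3313]
tool_rot: [0.99, 0.14, -0.0, 0.0]
force: [0.8, -0.5, -0.7]
finger_gap: 1.002
gripper_force: 0.0
```

```bash
python3 - <<'E'
from h import *
s,im=snap('wrist','w1.png'); print(s['t'],s['tcp_pos'],s['tool_rot'])
for q in ['stage','face_low','face_top','timer','slide_box']:
    print(q,[(np.round(d['position'],1).tolist(),round(d['p'],2),atz('wrist',d['position'],{'face_low':.04,'face_top':.106}.get(q,0),s).round(3).tolist()) for d in manip.mark_of('wrist',q)[:2]])
for p in [(120,250),(170,280),(70,330),(160,350)]: print(p,atz('top',p,.0),atz('top',p,.2))
E
```

```text
2.7 [ 0.47651955 -0.20346845  0.3312973 ] [ 9.90137581e-01  1.40098059e-01 -2.33913674e-04  2.22752688e-04]
stage [([314.6, 124.9], 0.95, [0.55, -0.176, 0.0])]
face_low [([311.7, 127.5], 0.88, [0.547, -0.175, 0.04])]
face_top [([326.8, 133.4], 0.71, [0.546, -0.192, 0.106])]
timer [([177.0, 149.5], 0.91, [0.475, -0.008, 0.0]), ([577.3, 237.7], 0.65, [0.525, -0.618, 0.0])]
slide_box [([481.1, 202.2], 0.73, [0.522, -0.424, 0.0]), ([575.3, 239.5], 0.4, [0.521, -0.615, 0.0])]
(120, 250) [0.48935932 0.50536563 0.        ] [0.39260229 0.40328901 0.2       ]
(170, 280) [0.41891644 0.31723723 0.        ] [0.33120765 0.23932531 0.2       ]
(70, 330) [0.20760822 0.54883043 0.        ] [0.14704153 0.44117085 0.2       ]
(160, 350) [0.19979462 0.27253077 0.        ] [0.14023157 0.2003613  0.2       ]
```

View pics/w1.png

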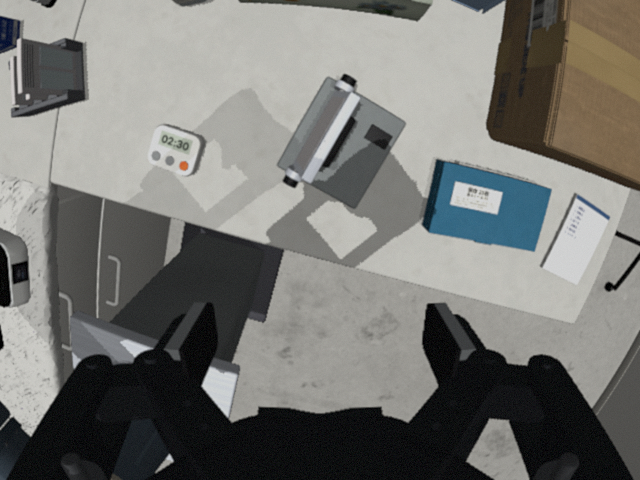

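The wrist picture shows the stage at (340,140). Its cheeks' knobs are at (347,80) and (290,180), the face looks to the image left, and the base extends right and down. The timer is at (176,150) and the slide box at (488,205). I'll take one closer look at the stage, then go to the rack.

Request:
step_arm(
  targets="80 -10 60 0;80 -10 60 0;80 -10 60 0;80 -10 60 0;80 -10 60 0",
)

```text
t: 3.5
tcp_pos: [0.5507, -0.1716, 0.2721]
tool_rot: [0.99, 0.14, 0.0, 0.0]
force: [0.2, -0.2, -0.1]
finger_gap: 1.002
gripper_force: 0.0
```

```bash
python3 - <<'E'
from h import *
s,im=snap('wrist'); print(s['t'],s['tcp_pos'],s['tool_rot'])
cv2.imwrite('pics/w2.png',cv2.resize(im[60:330,170:530],None,fx=2.2,fy=2.2,interpolation=cv2.INTER_CUBIC)[:,:,::-1])
for q in ['stage','face_low','face_top','timer','slide_box']:
    print(q,[(np.round(d['position'],1).tolist(),round(d['p'],2),atz('wrist',d['position'],{'face_low':.04,'face_top':.106}.get(q,0),s).round(3).tolist()) for d in manip.mark_of('wrist',q)[:2]])
E
```

```text
3.5 [ 0.55070937 -0.17160035  0.27210581] [9.90134858e-01 1.40116847e-01 2.10384121e-04 4.33363405e-04]
stage [([320.9, 195.1], 0.82, [0.551, -0.174, 0.0])]
face_low [([318.7, 207.1], 0.73, [0.545, -0.173, 0.04]), ([324.8, 197.8], 0.39, [0.556, -0.177, 0.04])]
face_top [([338.4, 233.8], 0.6, [0.541, -0.192, 0.106])]
timer [([184.6, 35.1], 0.69, [0.692, 0.028, 0.0]), ([170.3, 217.6], 0.65, [0.476, -0.006, 0.0])]
slide_box [([502.8, 269.4], 0.72, [0.527, -0.429, 0.0])]
```

View pics/w2.png

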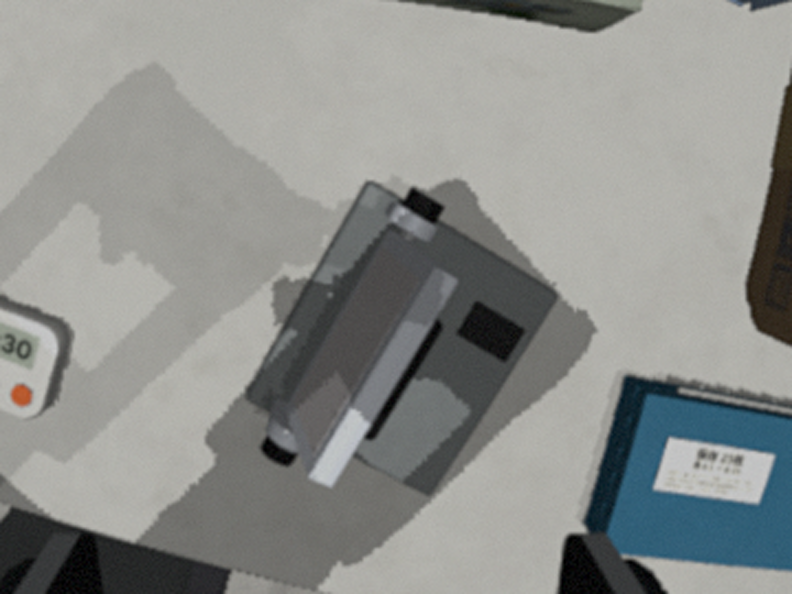

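The crop shows base corners at about (370,183), (555,297), (430,495) and (248,398). The upper front edge of the face runs from (439,268) to (309,477). I'll fit pose and lean from these.

```bash
cat > fit.py <<'E'
from h import *
from scipy.optimize import least_squares
s={'tcp_pos':np.array([ 0.55070937,-0.17160035,0.27210581]),'tool_rot':np.array([9.90134858e-01,1.40116847e-01,2.10384121e-04,4.33363405e-04])}
b=[((370,183),(-.0175,.065)),((555,297),(.0975,.065)),((430,495),(.0975,-.065)),((248,398),(-.0175,-.065))]
u=[((439,268),.05),((309,477),-.05)]
px=lambda p:np.array(p)/2.2+[170,60]
def W(p,q): 
    c,sn=np.cos(p[2]),np.sin(p[2]); return np.array([p[0]+c*q[0]-sn*q[1],p[1]+sn*q[0]+c*q[1],q[2]])
def res(p):
    r=[proj('wrist',W(p,(x,y,.012)),s)-px(a) for a,(x,y) in b]
    r+=[proj('wrist',W(p,(.07*np.sin(p[3]),y,.04+.07*np.cos(p[3]))),s)-px(a) for a,y in u]
    return np.concatenate(r)
o=least_squares(res,[.545,-.175,-1.83,.35]); print(o.x,np.degrees(o.x[2:]),o.fun.round(1))
for y in (.05,-.05,0): print((proj('wrist',W(o.x,(0,y,.04)),s)-[170,60])*2.2)
E
python3 fit.py
```

```text
[ 0.54779259 -0.17605732 -1.80875925  0.23333935] [-103.63427122   13.36935998] [-0.3 -2.2  3.4 -0.7  0.1  2.1 -2.6  0.6 -0.2 -0.4 -0.1  1.3]
[388.95246602 227.7617756 ]
[282.76623924 408.44325003]
[334.47911481 320.09845421]
```

Request:
step_arm(
  targets="-30 -200 -130 0;-60 -370 -130 0;-60 -370 -130 0;-60 -370 -130 0;-60 -370 -130 0;-60 -370 -130 0;-60 -370 -130 0;-60 -370 -130 0;-60 -370 -130 0;-60 -370 -130 0;-60 -370 -130 0;-60 -370 -130 0",
)

```text
t: 5.0
tcp_pos: [0.391, 0.1667, 0.4008]
tool_rot: [0.99, 0.139, -0.001, 0.0]
force: [-0.1, -0.2, 0.2]
finger_gap: 1.0
gripper_force: 0.0
```

```bash
python3 - <<'E'
from h import *
s,im=snap('wrist','w3.png'); print(s['t'],s['tcp_pos'].tolist(),s['tool_rot'].tolist(),s['force'])
for q in ['tall_carrier','rack','short_carrier_a','coplin_jar','stain_bottle','cover_glass_box']:
    print(q,[(np.round(d['position'],1).tolist(),round(d['p'],2),atz('wrist',d['position'],0.006 if 'carr' in q else 0,s).round(3).tolist()) for d in manip.mark_of('wrist',q)[:2]])
E
```

```text
5.0 [0.3909714479806801, 0.1666632778351452, 0.4007810664643442] [0.9902623451222623, 0.13921267052504094, -0.0005448781004816039, 0.000152663352983653] [-0.1325963  -0.20199584  0.23908418]
tall_carrier [([338.9, 71.5], 0.83, [0.549, 0.183, 0.006]), ([316.2, 72.2], 0.59, [0.539, 0.213, 0.006])]
rack [([307.2, 70.9], 0.7, [0.538, 0.227, 0.0]), ([232.5, 11.6], 0.32, [0.602, 0.359, 0.0])]
short_carrier_a [([316.4, 69.6], 0.73, [0.543, 0.214, 0.006]), ([294.1, 71.6], 0.68, [0.532, 0.244, 0.006])]
coplin_jar []
stain_bottle [([460.3, 21.8], 0.85, [0.689, 0.031, 0.0])]
cover_glass_box [([233.2, 13.4], 0.92, [0.599, 0.357, 0.0]), ([592.5, 166.5], 0.34, [0.565, -0.288, 0.0])]
```

View pics/w3.png

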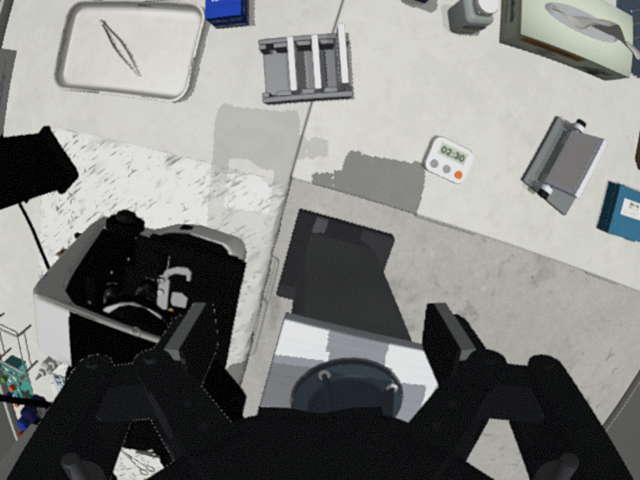

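The wrist picture shows the rack at (306,68), with carriers at x=292, 316 and 342. The right one reaches highest in the image and is the tall one; its width runs along image vertical. I'll go above it and turn 90°.

Request:
step_arm(
  targets="50 10 40 -8;100 15 80 -16;160 22 130 -25;160 22 130 -33;160 22 130 -42;160 22 130 -50;160 22 130 -58;160 22 130 -67;160 22 130 -75;160 22 130 -83;160 22 130 -91;160 22 130 -91",
)

```text
t: 6.55
tcp_pos: [0.5505, 0.1911, 0.2711]
tool_rot: [0.594, 0.805, -0.0, -0.0]
force: [-0.2, -0.7, -0.2]
finger_gap: 1.001
gripper_force: 0.0
```

```bash
python3 - <<'E'
from h import *
s,im=snap('wrist','w4.png'); print(s['t'],s['tcp_pos'].tolist(),s['tool_rot'].tolist(),s['q'])
for q in ['tall_carrier','rack','short_carrier_a']:
    print(q,[(np.round(d['position'],1).tolist(),round(d['p'],2),atz('wrist',d['position'],0.006 if 'carr' in q else 0,s).round(3).tolist()) for d in manip.mark_of('wrist',q)[:2]])
    for d in manip.masks_of('wrist',q)[:1]:
        ys,xs=np.nonzero(d['pixels']); print(d['p'],xs.min(),xs.max(),ys.min(),ys.max())
E
```

```text
6.55 [0.5504601423734018, 0.19112857732939184, 0.27112113149124384] [0.5939503622258732, 0.8045016776438506, -9.173634382513816e-05, -9.728528710812448e-05] [ 1.42524753e-01  4.26759355e-01  1.49448342e+00  6.38684091e-06
  1.22061724e+00 -1.56353125e-01]
tall_carrier [([318.6, 202.2], 0.59, [0.552, 0.183, 0.006])]
rack [([318.2, 160.5], 0.63, [0.538, 0.227, 0.0])]
0.87 270 364 101 221
short_carrier_a [([317.7, 148.4], 0.64, [0.533, 0.24, 0.006])]
0.74 279 356 142 157
```

View pics/w4.png

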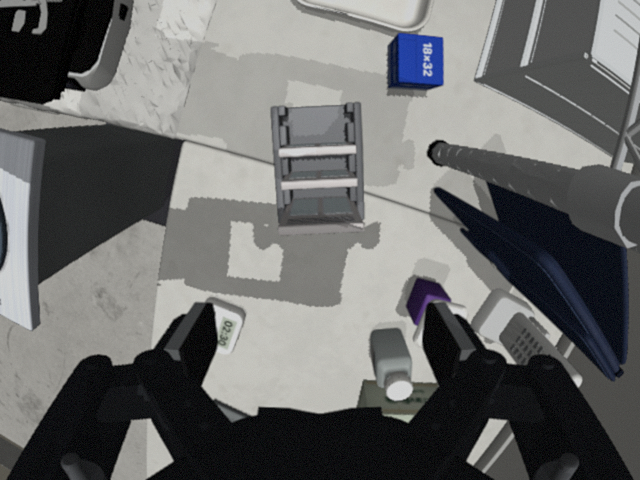

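The rack is centred near (318,165). Short carriers are at rows 152 and 184, and the tall one's top edge is near row 232, columns 278 to 367. I'll zoom in for its ends.

```bash
python3 - <<'E'
import cv2
im=cv2.imread('pics/w4.png'); cv2.imwrite('pics/w4c.png',cv2.resize(im[95:245,255:385],None,fx=4,fy=4,interpolation=cv2.INTER_CUBIC))
E
```

```text
(no output)
```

View pics/w4c.png

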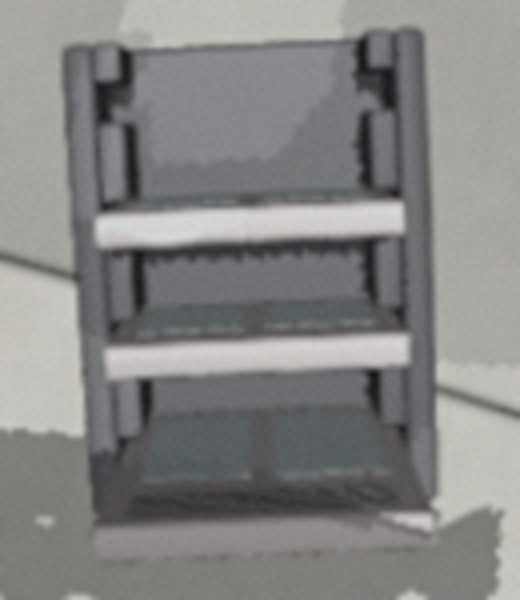

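The tall carrier's top edge runs in the crop from (95,538) to (437,523). The short ones' tops run from (97,230) to (405,218) and from (106,361) to (410,349).

```bash
python3 - <<'E'
from h import *
s={'tcp_pos':np.array([0.5504601423734018,0.19112857732939184,0.27112113149124384]),'tool_rot':np.array([0.5939503622258732,0.8045016776438506,-9.17e-05,-9.73e-05])}
Rm=R.from_quat(s['tool_rot']).as_matrix()
for a,b,z in [((95,538),(437,523),.126),((97,230),(405,218),.081),((106,361),(410,349),.081)]:
    A,B=[atz('wrist',np.array(p)/4+[255,95],z,s) for p in (a,b)]
    m=(A+B)/2; d=B-A
    print(m.round(4),'w',np.linalg.norm(d).round(4),'yaw',np.degrees(np.arctan2(d[1],d[0])).round(2),'tool delta',(Rm.T@(m-s['tcp_pos'])*1000).round(1))
print('tool y yaw',np.degrees(np.arctan2(Rm[1,1],Rm[0,1])))
E
```

```text
[0.5534 0.1875 0.126 ] w 0.0688 yaw 19.77 tool delta [ -4.4   1.8 145.1]
[0.5331 0.2423 0.081 ] w 0.0685 yaw 19.37 tool delta [ 54.   -1.4 190.1]
[0.5434 0.2144 0.081 ] w 0.0686 yaw 19.45 tool delta [2.430e+01 1.000e-01 1.901e+02]
tool y yaw 17.124315759339733
```

Request:
step_arm(
  targets="-5 1 30 -2.4;-5 1 60 -2.4;-5 1 90 -2.4;-5 1 110 -2.4;-5 1 130 -2.4;-5 1 150 -2.4;-5 1 165 -2.4;-5 1 180 -2.4;-5 1 185 -2.4;-5 1 185 -2.4;-5 1 185 -2.4",
)

```text
t: 8.0
tcp_pos: [0.5533, 0.1868, 0.0868]
tool_rot: [0.577, 0.817, 0.0, 0.0]
force: [-0.3, -0.4, -0.1]
finger_gap: 1.005
gripper_force: 0.0
```

```bash
python3 - <<'E'
from h import *
s,im=snap('wrist'); print(s['t'],s['tcp_pos'].tolist(),s['tool_rot'].tolist(),s['force'])
cv2.imwrite('pics/w5.png',im[150:480,100:540,::-1])
E
```

```text
8.0 [0.5533003494269954, 0.186831612277252, 0.08684544574729208] [0.5769111906957417, 0.816806701506352, 0.0003800399225942224, 0.00038209160170606376] [-0.26024399 -0.3579389  -0.11705114]
```

View pics/w5.png

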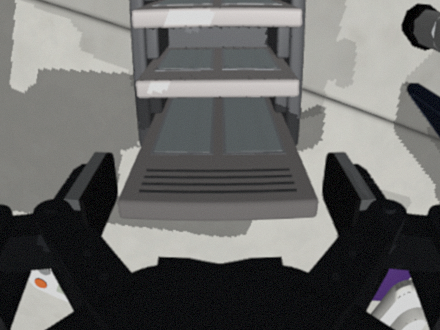

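The picture shows the carrier top at crop rows 195 to 218, columns 120 to 317, between the open pads and nearly centred. I'll check the position across the thickness.

```bash
python3 - <<'E'
from h import *
s=manip.sense(); M=R.from_quat(s['tool_rot']).as_matrix()
for x in (-4,4):
  for y in (-35,35):
    print(x,y,(proj('wrist',s['tcp_pos']+M@np.array([x,y,1e3*(s['tcp_pos'][2]-.126)])/1e3,s)-[100,150]).round(1))
E
```

```text
-4 -35 [118.7 217.8]
-4 35 [319.1 217.9]
4 -35 [115.7 199.1]
4 35 [322.2 199.3]
```

Aligned to within a millimetre. Gripping.

Request:
step_arm(
  targets="0 0 0 0;0 0 0 0;0 0 0 0;0 0 0 0;0 0 0 0;0 0 0 0;0 0 0 0;0 0 0 0",
  gripper=1,
  squeeze=40,
)

```text
t: 8.85
tcp_pos: [0.5533, 0.1868, 0.0875]
tool_rot: [0.577, 0.817, 0.001, 0.001]
force: [-1.6, -0.5, 6.2]
finger_gap: 0.813
gripper_force: 44.9
```

Request:
step_arm(
  targets="0 0 -3 0;0 0 -6 0;0 0 -12 0;0 0 -20 0;0 0 -30 0;0 0 -42 0;0 0 -60 0;0 0 -80 0;0 0 -100 0;0 0 -120 0;0 0 -120 0",
)

```text
t: 9.95
tcp_pos: [0.555, 0.1872, 0.2101]
tool_rot: [0.577, 0.817, 0.003, 0.003]
force: [0.2, -0.5, -0.5]
finger_gap: 0.811
gripper_force: 45.5
```

```bash
python3 - <<'E'
from h import *
s,im=snap('wrist'); print(s['t'],s['tcp_pos'].tolist(),s['tool_rot'].tolist(),s['force'],s['ft_torque'],s['finger_gap'])
cv2.imwrite('pics/w6.png',im[100:420,100:540,::-1])
E
```

```text
9.95 [0.5549622505996421, 0.18715885603879281, 0.21012850092753171] [0.5767678206357439, 0.816898785134816, 0.002691217997739402, 0.002830771987412083] [ 0.18875418 -0.54211386 -0.50649009] [ 0.03077124  0.01234526 -0.01110821] 0.8106944740212304
```

View pics/w6.png

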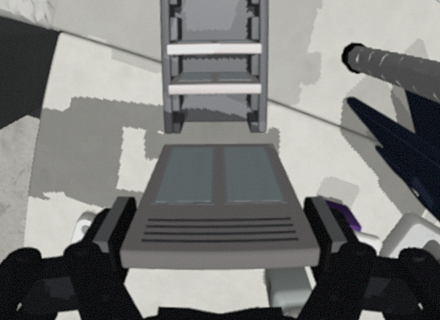

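The tall carrier is out and upright in the pads, with its top at crop row 250. Both short ones are still in the rack. Next I'll carry it to in front of the stage face and turn it into line.

Request:
step_arm(
  targets="-10 -4 0 2;-30 -11 0 5;-60 -21 0 9;-95 -33 0 13;-130 -46 0 17;-165 -58 0 21;-200 -70 0 25;-235 -83 0 29;-265 -93 0 32;-290 -102 0 33.2;-305 -107 0 33.2;-311 -109 0 33.2",
)

```text
t: 11.2
tcp_pos: [0.5533, -0.1444, 0.2052]
tool_rot: [0.787, 0.617, -0.0, -0.001]
force: [0.0, 1.2, -0.8]
finger_gap: 0.81
gripper_force: 45.5
```

Request:
step_arm(
  targets="0 0 0 0;0 0 15 0;0 0 30 0;0 0 45 0;0 0 60 0;0 0 60 0",
)

```text
t: 11.8
tcp_pos: [0.5524, -0.1404, 0.1443]
tool_rot: [0.786, 0.619, -0.001, -0.003]
force: [-0.9, -0.3, -0.5]
finger_gap: 0.814
gripper_force: 45.7
```

```bash
python3 - <<'E'
from h import *
s,im=snap('wrist','w7.png'); print(s['t'],s['tcp_pos'].tolist(),s['tool_rot'].tolist(),s['force'],s['ft_torque'])
M=R.from_quat(s['tool_rot']).as_matrix()
x=np.array([.5478,-.1761,0]); print('tool rel of hinge mm',(M.T@(x-s['tcp_pos'])*1e3).round(1), 'yaw y',np.degrees(np.arctan2(M[1,1],M[0,1])))
for q in ['face_top','face_low','stage']:
    print(q,[(np.round(d['position'],1).tolist(),round(d['p'],2)) for d in manip.mark_of('wrist',q)[:2]])
for y in (-50,50): print(proj('wrist',s['tcp_pos']+M@(M.T@(x-s['tcp_pos'])+np.array([-16.5,y,-108.])/1e3*[1,1,1]),s))
E
```

```text
11.8 [0.5523679676316107, -0.14037796050737822, 0.14430392017442634] [0.785595516579079, 0.6187336710796694, -0.0010920237989365355, -0.0026713455688344876] [-0.90200688 -0.31365335 -0.53985241] [0.0560256  0.01782639 0.01452805]
tool rel of hinge mm [-36.    4.7 144.2] yaw y -13.551932864111977
face_top [([186.7, 86.6], 0.63)]
face_low []
stage [([317.0, 253.5], 0.62)]
[241.36041494 356.99323895]
[411.17603194 356.46198855]
```

Request:
step_arm(
  targets="0 3 10 0;0 4.7 20 0;-8 4.7 20 0;-16 4.7 20 0;-22 4.7 20 0;-24 4.7 20 0;-24 4.7 20 0;-24 4.7 20 0",
)

```text
t: 12.8
tcp_pos: [0.553, -0.1674, 0.1265]
tool_rot: [0.786, 0.618, 0.0, 0.0]
force: [0.0, -0.4, -0.2]
finger_gap: 0.809
gripper_force: 45.7
```

```bash
cat > st.py <<'E'
from h import *
s=manip.sense(); M=R.from_quat(s['tool_rot']).as_matrix(); x=np.array([.5478,-.1761,0])
print(s['t'],s['tcp_pos'].round(4),'hinge rel',(M.T@(x-s['tcp_pos'])*1e3).round(1),'F tool',(M.T@s['force']).round(1),'tau tool',(M.T@s['ft_torque']).round(3),'yaw',np.degrees(np.arctan2(M[1,1],M[0,1])).round(2),'tilt',np.degrees(M[:2,2]).round(2),s['gripper_force'])
E
python3 st.py
```

```text
12.8 [ 0.553  -0.1674  0.1265] hinge rel [ -9.7  -3.  126.5] F tool [-0.4  0.1  0.2] tau tool [0.018 0.023 0.012] yaw -13.68 tilt [0.01 0.  ] 45.670732855796814
```

Request:
step_arm(
  targets="-1 -3 2 0;-2 -3 2 0;-3 -3 2 0;-3 -3 2 0;-3 -3 2 0;-3 -3 2 0",
)

```text
t: 13.4
tcp_pos: [0.5495, -0.1694, 0.1243]
tool_rot: [0.786, 0.618, 0.0, 0.0]
force: [0.9, -1.1, -1.3]
finger_gap: 0.809
gripper_force: 45.7
```

```bash
python3 st.py
```

```text
13.4 [ 0.5495 -0.1694  0.1243] hinge rel [-6.900e+00 -1.000e-01  1.243e+02] F tool [-0.8  1.1  1.3] tau tool [-0.042 -0.017  0.008] yaw -13.65 tilt [ 0.01 -0.  ] 45.67124962806702
```

Request:
step_arm(
  targets="-0.7 0 0 0;-1.4 0 0 0;-2 0 0 0;-2 0 0 0;-2 0 0 0",
)

```text
t: 13.9
tcp_pos: [0.5489, -0.1715, 0.1243]
tool_rot: [0.786, 0.618, 0.0, -0.0]
force: [0.3, 0.7, -1.5]
finger_gap: 0.81
gripper_force: 45.7
```

```bash
python3 st.py
```

```text
13.9 [ 0.5489 -0.1715  0.1243] hinge rel [ -4.8   0.  124.3] F tool [0.8 0.1 1.5] tau tool [-0.032  0.019 -0.052] yaw -13.66 tilt [0. 0.] 45.6722617149353
```

Request:
step_arm(
  targets="-1 0 0 0;-2 0 0 0;-3 0 0 0;-3 0 0 0;-3 0 0 0",
)

```text
t: 14.4
tcp_pos: [0.5483, -0.1735, 0.1243]
tool_rot: [0.786, 0.618, 0.001, -0.0]
force: [2.3, 4.1, -0.1]
finger_gap: 0.81
gripper_force: 45.7
```

```bash
python3 st.py; python3 st.py
```

```text
14.4 [ 0.5483 -0.1735  0.1243] hinge rel [-2.800e+00  1.000e-01  1.243e+02] F tool [4.6 1.2 0.1] tau tool [-0.143  1.215  0.044] yaw -13.68 tilt [0.02 0.08] 45.67966818809509
14.4 [ 0.5483 -0.1735  0.1243] hinge rel [-2.800e+00  1.000e-01  1.243e+02] F tool [4.6 1.2 0.1] tau tool [-0.143  1.215  0.044] yaw -13.68 tilt [0.02 0.08] 45.67966818809509
```

Request:
step_arm(
  targets="-1 0 0 0;-2 0 0 0;-3 0 0 0;-3 0 0 0;-3 0 0 0",
)

```text
t: 14.9
tcp_pos: [0.5473, -0.1772, 0.1243]
tool_rot: [0.786, 0.618, -0.0, -0.0]
force: [1.2, 3.2, 0.6]
finger_gap: 0.812
gripper_force: 45.8
```

```bash
python3 st.py
```

```text
14.9 [ 0.5473 -0.1772  0.1243] hinge rel [  1.2   0.3 124.3] F tool [ 3.4  0.5 -0.6] tau tool [0.083 0.977 0.101] yaw -13.66 tilt [-0.03  0.01] 45.80112934112549
```

The lower edge is touching, and the carrier pivots in the pads at about 4 N. I'll follow the arc.

Request:
step_arm(
  targets="-2 0 0 0;-4 0 0.1 0;-6 0 0.2 0;-8 0 0.3 0;-10 0 0.5 0;-12 0 0.7 0;-14 0 1 0;-14 0 1 0;-14 0 1 0",
)

```text
t: 15.8
tcp_pos: [0.5439, -0.1909, 0.1232]
tool_rot: [0.786, 0.618, -0.0, -0.0]
force: [0.4, 4.3, 0.8]
finger_gap: 0.811
gripper_force: 45.9
```

```bash
python3 st.py
```

```text
15.8 [ 0.5439 -0.1909  0.1232] hinge rel [ 15.3   0.4 123.2] F tool [ 4.2 -0.6 -0.8] tau tool [ 0.357  0.902 -0.059] yaw -13.64 tilt [-0.04  0.  ] 45.90734660625458
```

Request:
step_arm(
  targets="-1 0 0.1 0;-2 0 0.3 0;-2 0 0.3 0;-2 0 0.3 0",
)

```text
t: 16.2
tcp_pos: [0.5434, -0.1928, 0.1229]
tool_rot: [0.786, 0.618, -0.0, -0.0]
force: [-0.5, 3.5, 0.3]
finger_gap: 0.812
gripper_force: 45.9
```

```bash
python3 st.py
```

```text
16.2 [ 0.5434 -0.1928  0.1229] hinge rel [ 17.2   0.4 122.9] F tool [ 3.2 -1.3 -0.3] tau tool [ 0.507  0.9   -0.017] yaw -13.65 tilt [-0.04  0.01] 45.914427638053894
```

Request:
step_arm(
  targets="-1 0 0.2 0;-2 0 0.4 0;-2 0 0.4 0;-2 0 0.4 0",
)

```text
t: 16.6
tcp_pos: [0.5431, -0.1947, 0.1226]
tool_rot: [0.786, 0.618, -0.0, -0.0]
force: [-1.2, 3.5, 0.7]
finger_gap: 0.81
gripper_force: 45.9
```

```bash
python3 st.py
```

```text
16.6 [ 0.5431 -0.1947  0.1226] hinge rel [ 19.2   0.2 122.6] F tool [ 3.1 -2.  -0.7] tau tool [0.482 0.972 0.022] yaw -13.65 tilt [-0.01  0.  ] 45.94923377037048
```

Request:
step_arm(
  targets="-1 0 0.2 0;-1.5 0 0.3 0;-1.5 0 0.3 0;-1.5 0 0.3 0",
)

```text
t: 17.0
tcp_pos: [0.5429, -0.1958, 0.1224]
tool_rot: [0.786, 0.618, 0.0, -0.0]
force: [-1.4, 6.2, 1.1]
finger_gap: 0.811
gripper_force: 46.0
```

```bash
python3 st.py
```

```text
17.0 [ 0.5429 -0.1958  0.1224] hinge rel [2.020e+01 1.000e-01 1.224e+02] F tool [ 5.7 -2.8 -1.1] tau tool [0.439 1.276 0.015] yaw -13.67 tilt [0.   0.04] 46.036741733551025
```

The force rose to 5.7 N and the contact moved up, so it's flush. The lower edge is still about 2.9 mm high, so I'll slide it down along the slope.

Request:
step_arm(
  targets="0.1 0 0.5 0;0.2 0 1 0;0.35 0 1.5 0;0.45 0 2 0;0.6 0 2.5 0;0.65 0 2.8 0;0.65 0 2.8 0;0.65 0 2.8 0",
)

```text
t: 17.8
tcp_pos: [0.5443, -0.1956, 0.1202]
tool_rot: [0.786, 0.618, 0.001, 0.001]
force: [0.6, 5.3, 2.3]
finger_gap: 0.812
gripper_force: 46.2
```

```bash
python3 st.py
python3 - <<'E'
from h import *
for c in ['scene','top']:
    s,im=snap(c,c+'9.png')
    for q in ['tall_carrier','face_low','face_top','stage','timer']:
        print(c,q,[(np.round(d['position'],1).tolist(),round(d['p'],2)) for d in manip.mark_of(c,q)[:2]])
s,im=snap('wrist','w9.png')
for q in ['tall_carrier','face_low','face_top','stage']:
    print('w',q,[(np.round(d['position'],1).tolist(),round(d['p'],2)) for d in manip.mark_of('wrist',q)[:2]])
a=cv2.imread('pics/scene9.png')[180:320,270:430]; b=cv2.imread('pics/w9.png')[130:430,180:480]
cv2.imwrite('pics/fin.png',np.hstack([cv2.resize(a,(480,420),interpolation=cv2.INTER_CUBIC)[:, 60:420],cv2.resize(b,(420,420))]))
E
```

```text
17.8 [ 0.5443 -0.1956  0.1202] hinge rel [ 19.8  -1.6 120.2] F tool [ 5.3 -0.7 -2.3] tau tool [0.239 1.313 0.046] yaw -13.7 tilt [ 0.17 -0.02] 46.20756268501282
scene tall_carrier []
scene face_low [([231.5, 284.1], 0.56)]
scene face_top [([454.0, 197.9], 0.22)]
scene stage []
scene timer [([317.7, 307.3], 0.42)]
top tall_carrier [([280.2, 221.8], 0.49), ([335.4, 261.1], 0.42)]
top face_low [([337.6, 264.6], 0.74)]
top face_top [([341.9, 256.4], 0.66)]
top stage [([336.1, 268.3], 0.61)]
top timer [([275.9, 278.3], 0.69), ([334.7, 262.1], 0.51)]
w tall_carrier [([319.6, 215.2], 0.77)]
w face_low []
w face_top [([317.3, 204.1], 0.41)]
w stage [([317.3, 202.6], 0.58)]
```

View pics/fin.png

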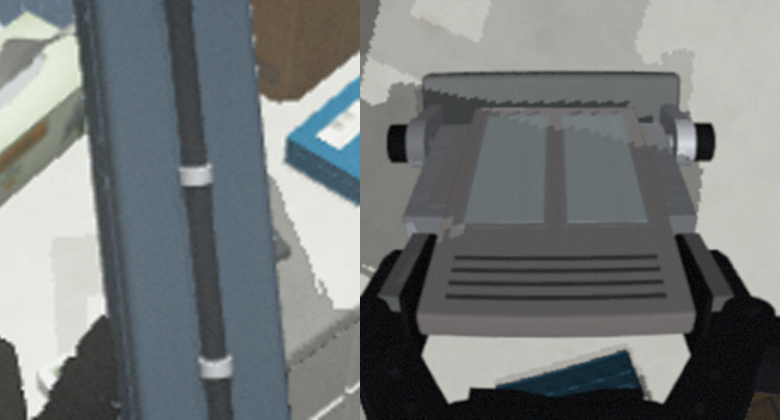

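The right half shows the carrier lying on the panel, both sides parallel to it. The carrier is centred at column 554 and the panel at 551, so it sits about 1.5 mm to the right. I'll ease off, shift over, lower 0.5 mm and press again.

Request:
step_arm(
  targets="1 0 0 0;2 -0.8 0.2 0;2 -1.6 0.5 0;2 -1.6 0.5 0;1.2 -1.6 0.5 0;0.5 -1.6 0.5 0;0.1 -1.6 0.5 0;0.1 -1.6 0.5 0;0.1 -1.6 0.5 0",
)

```text
t: 19.55
tcp_pos: [0.542, -0.1947, 0.119]
tool_rot: [0.786, 0.618, 0.001, 0.0]
force: [3.9, 2.8, -0.5]
finger_gap: 0.81
gripper_force: 45.9
```

```bash
python3 st.py
```

```text
19.55 [ 0.542  -0.1947  0.119 ] hinge rel [ 19.4   1.1 119. ] F tool [3.7 3.1 0.5] tau tool [-0.525  1.075  0.078] yaw -13.68 tilt [0.06 0.03] 45.91633379459381
```

Request:
step_arm(
  targets="1 0 0 0;2.5 0 0 0;2.5 1 -0.5 0;2.5 1 -0.5 0;2.5 1 -0.5 0;2.5 1 -0.5 0;2.5 1 -0.5 0",
)

```text
t: 20.25
tcp_pos: [0.5429, -0.1931, 0.1194]
tool_rot: [0.786, 0.618, -0.0, -0.0]
force: [0.9, 0.3, -0.4]
finger_gap: 0.808
gripper_force: 45.9
```

```bash
python3 st.py
```

```text
20.25 [ 0.5429 -0.1931  0.1194] hinge rel [ 17.7   0.8 119.4] F tool [0.5 0.8 0.4] tau tool [ 0.05  -0.042  0.052] yaw -13.65 tilt [-0.02 -0.01] 45.85902750492096
```

Request:
step_arm(
  targets="0 0.7 -0.3 0;0 0.7 -0.3 0;-1 0.7 -0.3 0;-2 0.7 -0.3 0;-2.8 0.7 -0.3 0;-2.8 0.7 -0.3 0;-2.8 0.7 -0.3 0;-2.8 0.7 -0.3 0",
)

```text
t: 21.05
tcp_pos: [0.5432, -0.1951, 0.1197]
tool_rot: [0.786, 0.618, 0.0, -0.0]
force: [1.5, 3.9, -1.6]
finger_gap: 0.812
gripper_force: 45.8
```

```bash
python3 st.py
```

```text
21.05 [ 0.5432 -0.1951  0.1197] hinge rel [ 19.5   0.  119.7] F tool [4.1 0.5 1.6] tau tool [-0.307  1.083  0.035] yaw -13.68 tilt [0.01 0.06] 45.803813338279724
```

Request:
step_arm(
  targets="-0.5 0 0 0;-1 0 0 0;-1 0 0 0;-1 0 0 0",
)

```text
t: 21.45
tcp_pos: [0.5431, -0.1952, 0.1197]
tool_rot: [0.786, 0.618, 0.001, -0.001]
force: [2.9, 6.8, -1.1]
finger_gap: 0.81
gripper_force: 45.8
```

```bash
python3 st.py
```

```text
21.45 [ 0.5431 -0.1952  0.1197] hinge rel [ 19.4   0.  119.8] F tool [7.3 1.2 1.1] tau tool [-0.352  1.482 -0.023] yaw -13.69 tilt [0.03 0.14] 45.78692078590393
```

Request:
step_arm(
  targets="0 0 0 0;0 0 0 0;0 0 0 0;0 0 0 0",
)

```text
t: 21.85
tcp_pos: [0.5431, -0.1952, 0.1197]
tool_rot: [0.786, 0.618, 0.001, -0.001]
force: [3.6, 6.4, -1.6]
finger_gap: 0.809
gripper_force: 45.8
```

```bash
python3 st.py
```

```text
21.85 [ 0.5431 -0.1952  0.1197] hinge rel [ 19.4   0.  119.8] F tool [7.1 2.  1.7] tau tool [-0.343  1.477  0.018] yaw -13.69 tilt [0.03 0.14] 45.78756809234619
```

Request:
step_arm(
  targets="0.5 0 0 0;0.5 0 0 0;0.5 0 0 0;0.5 0 0 0;0.5 0 0 0;0.5 0 0 0",
)

```text
t: 22.45
tcp_pos: [0.5432, -0.1952, 0.1197]
tool_rot: [0.786, 0.618, 0.001, -0.001]
force: [3.0, 6.3, -1.8]
finger_gap: 0.81
gripper_force: 45.8
```

```bash
python3 st.py; python3 - <<'E'
from h import *
s,im=snap('wrist','w10.png'); g=cv2.cvtColor(im,cv2.COLOR_RGB2GRAY)
# flushness check: predicted carrier bottom corner pixels for lean fits vs mask
d=manip.masks_of('wrist','tall_carrier')
if d:
    m=d[0]['pixels'];ys,xs=np.nonzero(m);print(d[0]['p'])
    for r in range(ys.min(),ys.max(),12): c=np.nonzero(m[r])[0]; print(r,c.min(),c.max(),end=' | ')
M=R.from_quat(s['tool_rot']).as_matrix()
for th in (.18,.2,.22,.24,.26):
    P=np.array([0,0,-29.]); 
    B=[P+np.array([np.sin(th)*110.5+4*np.cos(th),y,np.cos(th)*110.5-4*np.sin(th)]) for y in(-35,35)]
    print(th,[proj('wrist',s['tcp_pos']+M@b/1e3,s).round(1) for b in B])
E
```

```text
22.45 [ 0.5432 -0.1952  0.1197] hinge rel [ 19.5   0.  119.7] F tool [6.8 1.4 1.8] tau tool [-0.319  1.372 -0.047] yaw -13.68 tilt [0.02 0.1 ] 45.774362683296204
0.58
207 267 373 | 219 259 379 | 231 255 383 | 243 251 387 | 255 248 390 | 267 244 394 | 279 240 398 | 291 237 402 | 303 234 404 | 315 231 408 | 327 227 412 | 339 224 415 | 351 221 418 | 363 222 417 | 0.18 [array([261.6, 212.6]), array([375.7, 212.6])]
0.2 [array([261.3, 209.3]), array([375.9, 209.4])]
0.22 [array([261. , 206.1]), array([376.2, 206.1])]
0.24 [array([260.8, 202.9]), array([376.5, 202.9])]
0.26 [array([260.5, 199.6]), array([376.7, 199.7])]
```

The carrier's tilt in the image is about 0.215 rad, which matches the face. It is centred, level at the lower edge, and held with about 6.5 N.

```bash
python3 -c "
from station import manip
print(manip.sign_off())"
```

```text
the job is handed in; nothing more can be done
None
```

I handed the job in with the tall carrier still gripped and held against the sloped face at about 6.5 N. By my measurements it is flush (tilt about 0.22 rad), centred, and has its lower edge level with the face's; the short carriers were still in the rack when last seen.

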